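# Bring the marked cell of the carousel to the front and hold it there

### The job

Switch the battery-cell carousel to hand operation by pressing the green key and then the blue key of the keypad, each fully down, one at a time, without pressing the red key. After that, turn the carousel by its black crank handle until the red-marked cell stands in line with the yellow pointer on the base, and finish while still holding the carousel motionless there by the handle, because it springs back when let go. Do not knock over or shift the two bottles and the spare cell beside it.

Things in the scene. Friction and masses are not known exactly. Their poses are not given: they have to be found in the camera images.
- carousel_base: Fixed grey round base of the carousel, 224 mm across, 14 mm high; a nose at its front (its own -x side) reaches 141 mm from the centre and carries a yellow arrow, top 20 mm above the surface, pointing inward. Origin: centre of its underside, on the work surface and on the carousel's vertical turning axis. Place and yaw vary (yaw within 0.5 rad of facing the robot).
- front_mark (a point): Fixed point behind the pointer, 85 mm from the turning axis on the base's -x side, 63 mm above the surface: where the middle of the marked cell must come.
- carousel: White turntable, 208 mm across, with six upright green cells (21 mm across, tops 99 mm above the surface) and above them an aluminium handwheel (128 mm across, upper face 114 mm up) with the crank handle; all turn as one about the base's centre. Origin on that axis, 16 mm up; -x points at the marked cell, +y at the handle. A weak spring (0.05 N m/rad) returns it to its starting place.
- marked_cell (a point): Middle of the cell with a red band and red top, 85 mm from the turning axis, 63 mm above the surface; turns with the carousel. It starts 0.7 to 3.14 rad away from the pointer, on either side. The carousel can turn up to 3.6 rad either way from its starting place, so take the shorter way round.
- crank_handle (a point): Grip point on the axis of the upright round black handle, 137 mm above the surface, 50 mm from the turning axis; seen from above 90 degrees clockwise from the marked cell. The sleeve, 18 mm across, reaches from 115 to 156 mm above the surface and spins freely about its own upright axis, so a gripper that holds it need not turn as it goes round.
- keypad: Fixed grey keypad box with black face, 66 x 176 x 16 mm, long side along its own y. Origin: centre of its underside. Three spring keys stand in a row on it along y, 52 mm apart, the middle one at the centre; which colour is where varies.
- key_green_top (a point): Centre of the top face of the green key, 38 mm above the surface when up. Key 28 mm across in a black round housing 44 mm across whose top is 10 mm below it. It goes straight down 6 mm, starts to give at 1.5 N and is fully down at 5 N.
- key_blue_top (a point): Centre of the top face of the blue key, 38 mm above the surface when up. Key 28 mm across in a black round housing 44 mm across whose top is 10 mm below it. It goes straight down 6 mm, starts to give at 1.5 N and is fully down at 5 N.
- key_red_top (a point): Centre of the top face of the red key, 38 mm above the surface when up. Key 28 mm across in a black round housing 44 mm across whose top is 10 mm below it. It goes straight down 6 mm, starts to give at 1.5 N and is fully down at 5 N.
- key_green (a joint): Travel of the green key: 0 up, 0.006 m fully down; springs back.
- key_blue (a joint): Travel of the blue key: 0 up, 0.006 m fully down; springs back.
- key_red (a joint): Travel of the red key: 0 up, 0.006 m fully down; springs back.
- tester_press: Fixed lever press at the back, not used; an obstacle. Origin at the centre of its base on the surface. Its lever's black ball (28 mm) sticks out towards the robot: about 106 mm nearer the robot (-x) and 31 mm to the right (-y) of the origin, 276 to 304 mm above the surface. Pass between keypad and carousel on the robot's side of it.
- glue_bottle: Bystander: loose yellow bottle with black cap, 34 mm across, 89 mm high, standing beside the carousel. Origin: centre of its underside.
- solvent_bottle: Bystander: loose white bottle with red cap, 44 mm across, 116 mm high, standing beside the carousel. Origin: centre of its underside.
- spare_cell: Bystander: loose green cell, 21 mm across, 70 mm high, standing on the work surface beside the carousel. Origin: centre of its underside.

How it is judged:
On the way, in this order (a step that is already met when the one before it is completed fails the run):
1. the green key is pressed down by itself, before the carousel is turned (value of joint key_green above 0.004 m and value of joint key_blue below 0.002 m and distance of marked_cell from where it was at the start of the episode below 0.015 m), for 0.05 s.
2. after it the blue key is pressed down by itself, before the carousel is turned (value of joint key_blue above 0.004 m and value of joint key_green below 0.002 m and distance of marked_cell from where it was at the start of the episode below 0.015 m), for 0.05 s.
At the end, for the whole second after the job is handed in: The marked cell is within 10 mm of the point behind the pointer, the carousel still (under 0.08 rad/s) and touched by the fingers (over 0.3 N) with the TCP within 40 mm of the handle grip point; keys up; bystanders upright within 30 mm of their start (horizontal distance between marked_cell and front_mark below 0.01 m and angular speed of carousel below 0.08 rad/s and contact force between the fingers and carousel above 0.3 N and distance between the grasp point and crank_handle below 0.04 m and value of joint each of key_green, key_blue, key_red below 0.002 m and distance of each of glue_bottle, solvent_bottle, spare_cell from where it was at the start of the episode below 0.03 m and angle between each of glue_bottle, solvent_bottle, spare_cell's own z axis and vertical below 0.3 rad); the arm keeps its last pose, push and grip.
It fails at once if the red key is pressed (value of joint key_red above 0.003 m).
It fails at once if the green and blue keys are down together (value of joint each of key_green, key_blue above 0.003 m).
It fails at once if a bottle or the spare cell is knocked over or shifted by more than 30 mm (distance of any of glue_bottle, solvent_bottle, spare_cell from where it was at the start of the episode above 0.03 m or angle between any of glue_bottle, solvent_bottle, spare_cell's own z axis and vertical above 0.3 rad).
It also fails if it takes over 64 s, if anything falls off the work surface, if the arm or the gripper's body presses on something with over 40 N, if the wrist force passes 120 N, or if a joint passes its speed limit or range.

### The arm

A 6-joint arm with a two-finger parallel gripper is mounted at the origin on a cart in front of the work surface, level with it; the furniture and walls round the work are solid. World frame = base frame: x ahead of the robot, y to its left, z up, the work surface at z = 0. Lengths are in m, angles in rad, forces in N, time in s.
With the tool pointing down it reaches from about 0.35 to 0.95 m from the base axis. Payload 17.4 kg.
Tool frame: the origin (TCP) lies between the finger pads, 19 mm behind the fingertips; this is the grasp point; z points along the fingers, y is the line along which they close (so a half turn about z gives the same grasp; the last joint's range is limited). The gripper opens to 93 mm and grips with 3 to 60 N. Pads are 15 mm wide; open, the fingers measure 128 mm over their backs; the gripper's body (75 mm by 188 mm) begins 65 mm behind the grasp point.
Start: joints at [1.266, 0.116, 1.442, -0, 1.584, -0.038], TCP at [0.178, 0.651, 0.237] pointing down, gripper open.
Joint ranges: [-2.83, 2.83], [-0.83, 2.19], [0.07, 2.5], [-1.14, 4.28], [0.01, 3], [-2.97, 2.97]. Speed limits (rad/s): [1.89, 1.89, 2.22, 3.14, 3.14, 3.14].

### API

Orientations are given as [roll, pitch, yaw] about the fixed x, y, z axes, in that order (R = Rz(yaw) Ry(pitch) Rx(roll)).
In Python, from plant import robot gives the robot as it stands. Calls block until the motion is done:
- robot.goto(position, orientation): joint-space move of the TCP to a pose.
- robot.move_linear(position, rot=None, feed=0.15, max_force=None): straight line of the TCP; rot=None keeps the orientation; feed is the mean speed in m/s. With max_force (N) it stops when the force on the tool has changed by that much, and returns True; else False.
- robot.movej(angles): joint-space move.
- robot.command_gripper(opening, f_grip=None): finger opening in m; f_grip is the grip in N (None keeps the last); returns when the fingers have stopped.
- robot.pause(seconds).
- robot.ik(position, orientation): joint angles nearest the present ones, or None.
- robot.read_state(): the state.
- robot.capture(name): name is "side" or "top"; returns the picture (480x640x3 uint8, red, green, blue); there is no depth.
- robot.camera_params(name): a dict with "fovy" (degrees; the focal length in pixels is half the picture's height over the tangent of half this angle, whatever the lens; pixels are square), "cx", "cy" (the principal point, pixels), "xyz" and "orientation" of the camera in the world. Camera axes: x right, y down, z forward; pixel columns grow to the right and rows downward; lengths in m; the calibration is good to about 2 mm. A picture is of the moment at which its call begins. camera_params takes no time and is no camera call.
A pose or a line that the arm cannot do raises robot.IKError and nothing moves.
- robot.sign_off(): hands the job in; it is judged then, once.
The state is a dict: "t": time; "joint_pos": joint angles; "dq": joint speeds; "tau": joint torques, N m; "tool_pos": TCP position; "tcp_rot": TCP orientation; "ft_force": force on the tool from outside, world axes, zero at the start; "moment": the same for the moment, N m; "grip_width": finger opening in m; "grip_force": force on a finger pad.
Only numpy, scipy, OpenCV 4.12 (cv2) and the standard library are available. Lean on these libraries where they do the work, as an engineer would, in place of code of your own. Each camera call takes 0.05 s, during which the arm holds its last target. There are 200 camera calls.

## Working session

There is one attempt and no reset: what is moved stays moved. The work goes in short steps, each a Python script; the robot and the scene stay as the last script left them, time stands still between calls to the robot, and variables do not carry over. Pictures are saved under pics/ and viewed, at most 10 in all, crops included, and the job is handed in when it is done.

```bash
ls; mkdir -p pics; python3 - <<'E'
from plant import robot
import cv2
for n in ("top","side"):
    im=robot.capture(n); cv2.imwrite(f"pics/{n}0.png",im[:,:,::-1]); print(n,robot.camera_params(n))
print(robot.read_state())
E
```

```text
pics
top {'fovy': 53.505469919387515, 'cx': 321.70383051649367, 'cy': 239.2120959447944, 'xyz': array([0.45132365, 0.04823731, 1.09023296]), 'orientation': array([-3.0329068 , -0.01999679, -1.56790061])}
side {'fovy': 52.5061014018907, 'cx': 316.719592108814, 'cy': 236.7421434854618, 'xyz': array([ 0.23235943, -0.79243218,  0.54129779]), 'orientation': array([-2.02973783,  0.00845945, -0.36462148])}
{'t': 0.1, 'joint_pos': array([ 1.26618345e+00,  1.16419091e-01,  1.44216044e+00,  2.12229561e-05,
        1.58402536e+00, -3.77659148e-02]), 'dq': array([ 0.00080575, -0.00229558,  0.00068484, -0.00124123,  0.00210636,
       -0.00082589]), 'tau': array([ 6.96483658e-04, -7.22899890e+01, -6.23866940e+01,  7.80939194e-02,
        2.27309793e-02, -5.02188550e-05]), 'tool_pos': array([0.17792432, 0.65096268, 0.23681538]), 'tcp_rot': array([-3.14058194e+00, -5.94251093e-05,  2.87474594e+00]), 'ft_force': array([-0.37488897, -0.04497893, -0.40288822]), 'moment': array([0.04048331, 0.00490969, 0.02600132]), 'grip_force': 0.0, 'grip_width': 0.09308697294703681}
```

View pics/top0.png

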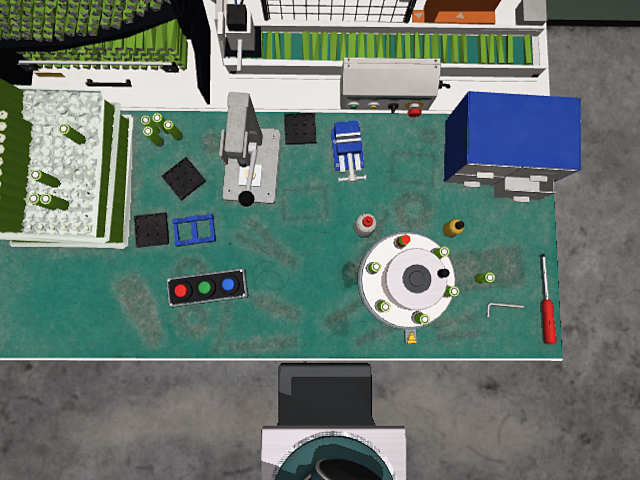

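View pics/side0.png

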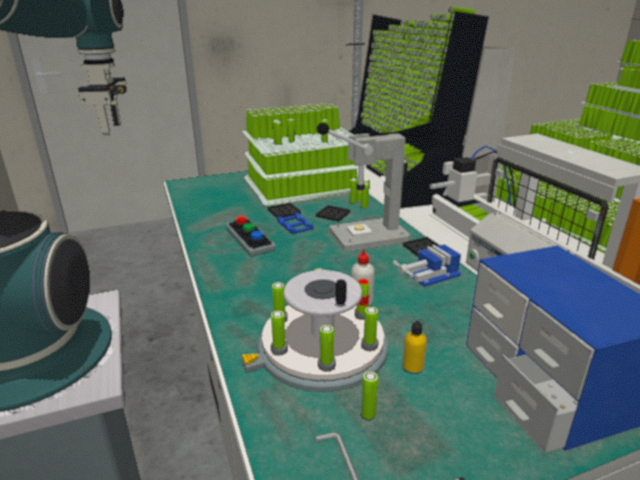

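The top view shows the keypad keys red (181,291), green (205,288) and blue (229,284). The carousel centre is near (408,280), with the marked cell top at (404,241), the handle at (444,273) and the pointer at (411,338). The bystanders are the solvent bottle (367,224), glue bottle (454,228) and spare cell (485,278). The side view confirms this layout, with the marked cell at the back.

```bash
cat > h.py <<'E'
import numpy as np, cv2
from scipy.spatial.transform import Rotation as R
from plant import robot
def cam(n):
    p=robot.camera_params(n); f=240/np.tan(np.radians(p["fovy"])/2)
    return f,p["cx"],p["cy"],np.array(p["xyz"]),R.from_euler("xyz",p["orientation"]).as_matrix()
def proj(n,P):
    f,cx,cy,t,M=cam(n); c=(np.atleast_2d(P)-t)@M
    return np.c_[cx+f*c[:,0]/c[:,2],cy+f*c[:,1]/c[:,2]]
def unproj(n,uv,z):
    f,cx,cy,t,M=cam(n); d=M@np.array([(uv[0]-cx)/f,(uv[1]-cy)/f,1]); return t+d*(z-t[2])/d[2]
def blob(im,lo,hi,box):
    "centroid of the HSV range in box=(u0,v0,u1,v1), largest component"
    u0,v0,u1,v1=box; m=cv2.inRange(cv2.cvtColor(im[v0:v1,u0:u1],cv2.COLOR_RGB2HSV),lo,hi)
    n,l,s,c=cv2.connectedComponentsWithStats(m); k=1+np.argmax(s[1:,4]); return c[k]+[u0,v0],s[k,4]
E
python3 - <<'E'
from h import *
im=cv2.imread("pics/top0.png")[:,:,::-1]
B=dict(green=((45,100,60),(85,255,255),(192,276,217,299),.038),blue=((100,120,60),(125,255,255),(216,272,242,297),.038),
 red=((0,150,80),(8,255,255),(168,278,194,304),.038),mark=((0,150,80),(8,255,255),(392,230,414,250),.099),
 handle=((0,0,0),(180,255,50),(434,264,456,282),.156),arrow=((15,120,120),(30,255,255),(398,326,424,350),.020),
 solv=((0,150,60),(8,255,255),(355,210,378,238),.116),glue=((0,0,0),(180,255,60),(440,215,470,240),.089))
for k,(lo,hi,b,z) in B.items():
    c,a=blob(im,lo,hi,b); print(k,c.round(1),a,unproj("top",c,z).round(4))
print("spare",unproj("top",(484,277.5),.07).round(3), "press ball",unproj("top",(246,199),.29).round(3))
a=cv2.resize(im[225:350,340:500],None,fx=5,fy=5,interpolation=cv2.INTER_CUBIC)[:600,:800]
cv2.imwrite("pics/crop1.png",a[:,:,::-1])
E
```

```text
green [204.1 287. ] 132 [0.4597 0.2847 0.038 ]
blue [227.8 283.9] 138 [0.4667 0.2331 0.038 ]
red [180.4 290.1] 137 [0.4527 0.3361 0.038 ]
mark [405.2 239.1] 37 [ 0.5607 -0.1469  0.099 ]
handle [442.9 272.7] 79 [ 0.4881 -0.209   0.156 ]
arrow [411.3 338.4] 65 [ 0.3478 -0.1724  0.02  ]
solv [367.4 220.8] 79 [ 0.5965 -0.0656  0.116 ]
glue [459.1 224.8] 53 [ 0.5932 -0.2649  0.089 ]
spare [ 0.482 -0.321  0.07 ] press ball [0.607 0.162 0.29 ]
```

View pics/crop1.png

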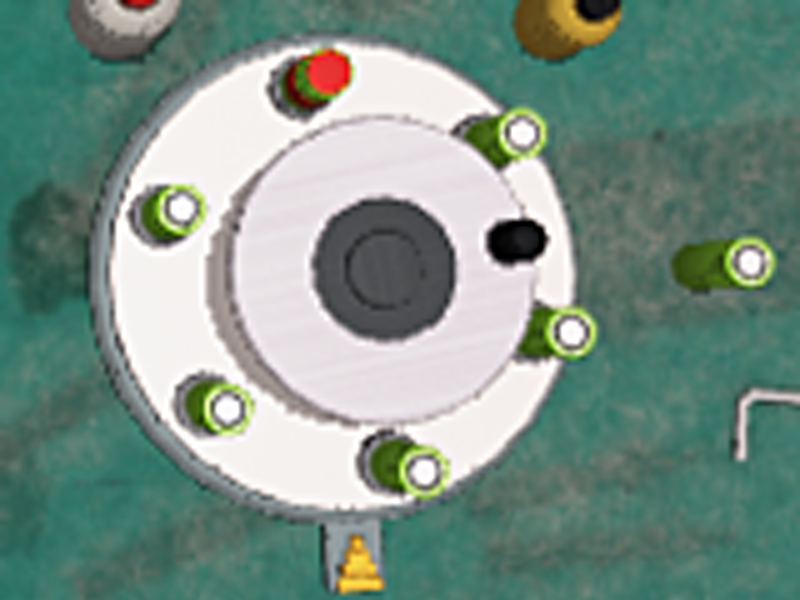

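The enlarged crop shows the six cell tops, in crop pixels: red (328,72), then (521,133), (571,333), (425,471), (228,408) and (181,209). It also shows the handle top (520,240) and the arrow (358,565).

```bash
python3 - <<'E'
from h import *
from scipy.optimize import least_squares
px=np.array([(328,72),(521,133),(571,333),(425,471),(228,408),(181,209)])/5-.4+[340,225]
P=np.array([unproj("top",p,.099)[:2] for p in px])
def model(q): 
    a=q[2]-np.arange(6)*np.pi/3; return q[:2]+.085*np.c_[np.cos(a),np.sin(a)]
s=least_squares(lambda q:(model(q)-P).ravel(),[.47,-.165,0.2]); q=s.x
print(q.round(4),(s.fun.reshape(-1,2)*1000).round(1).tolist())
ar=np.array([.3478,-.1724])-q[:2]; print("arrow r",np.hypot(*ar)); pa=np.arctan2(ar[1],ar[0])
h=np.array([.4881,-.209])-q[:2]; print("handle r,ang",np.hypot(*h),np.arctan2(h[1],h[0]),"expected",q[2]-np.pi/2)
d=(pa-q[2]+np.pi)%(2*np.pi)-np.pi
print("pointer ang",pa,"turn",d,"hub",unproj("top",(416.6,278.2),.114))
for T in ((.178,.651,.237),): pass
kp=np.array([[.4597,.2847,.038],[.4667,.2331,.038],[.4527,.3361,.038]]); print("side proj keys",proj("side",kp).round(1).tolist(),proj("side",[[*q[:2],.114]]))
im=cv2.imread("pics/side0.png")[:,:,::-1]
for lo,hi,b in (((45,120,60),(85,255,255),(243,221,256,235)),((100,120,60),(125,255,255),(248,228,266,243)),((0,150,60),(8,255,255),(232,212,250,226))): print(blob(im,lo,hi,b))
E
```

```text
[ 0.4779 -0.1655  0.2207] [[-0.0, -0.1], [-0.0, -0.2], [0.5, -0.0], [-0.2, 0.3], [-0.5, 0.1], [0.2, -0.0]]
arrow r 0.13032908595885775
handle r,ang 0.04466950833285306 -1.3414846125789324 expected -1.3501072826301832
pointer ang -3.088623465682378 turn 2.973872797332495 hub [ 0.47839707 -0.16606751  0.114     ]
side proj keys [[248.7, 224.9], [256.8, 232.9], [241.2, 217.4]] [[322.54667942 288.75793786]]
(array([248.35227273, 227.01136364]), np.int32(88))
(array([256.16814159, 234.89380531]), np.int32(113))
(array([240.91428571, 219.67142857]), np.int32(70))
```

```bash
python3 - <<'E'
from h import *
rot=[np.pi,0,np.pi/2]
robot.command_gripper(0.0,20)
robot.goto([.4597,.2847,.12],rot)
for x,y in ((.4597,.2847),(.4667,.2331)):
    robot.move_linear([x,y,.12],rot,feed=.1)
    robot.move_linear([x,y,.065],rot,feed=.08)
    hit=robot.move_linear([x,y,.046],rot,feed=.02,max_force=10)
    robot.pause(.2); s=robot.read_state(); print(hit,s["t"],s["tool_pos"].round(4),s["ft_force"].round(1),s["grip_width"])
    cv2.imwrite(f"pics/k{int(y*1000)}.png",robot.capture("side")[180:270,190:310,::-1].repeat(4,0).repeat(4,1))
    robot.move_linear([x,y,.12],rot,feed=.08)
print(robot.read_state()["t"])
for a in np.linspace(-1.35,1.62,4):
    print(robot.ik([.4779+.05*np.cos(a),-.1655+.05*np.sin(a),.142],rot))
E
```

```text
True 5.2917 [0.4598 0.2848 0.051 ] [-2.7 -0.8  7.7] 0.0007665700168039286
True 8.7667 [0.4668 0.2332 0.051 ] [-2.1 -1.   8.5] 0.0005425456995408369
9.8333
[-0.46091432 -0.15273803  1.86225585  0.          1.43207483 -0.46091432]
[-0.38167729 -0.10269334  1.8170726   0.          1.42721339 -0.38167729]
[-0.30429305 -0.14790073  1.85797077  0.          1.43152261 -0.30429305]
[-0.29057671 -0.25754294  1.95083044  0.          1.44830516 -0.29057671]
```

Both keys bottomed out: the tip reached z = 0.032 with about 8 N on it. Next is the handle.

```bash
python3 - <<'E'
from h import *
rot=[np.pi,0,np.pi/2]; c=np.array([.4779,-.1655]); a0=-1.350
H=lambda a,z=.142:[*(c+.05*np.array([np.cos(a),np.sin(a)])),z]
robot.move_linear([.43,.2,.22],rot,feed=.15)
robot.move_linear([.43,-.1,.22],rot,feed=.2)
robot.move_linear(H(a0,.22),rot,feed=.15)
robot.command_gripper(.05)
print(robot.move_linear(H(a0),rot,feed=.06,max_force=8))
robot.command_gripper(.0,30)
s=robot.read_state(); print(s["t"],s["tool_pos"].round(4),s["ft_force"].round(1),s["grip_width"],s["grip_force"])
im=robot.capture("top"); cv2.imwrite("pics/g1.png",cv2.resize(im[200:350,330:510,::-1],None,fx=4,fy=4))
E
```

```text
False
16.4 [ 0.4889 -0.2143  0.142 ] [-0.2  0.9  1.2] 0.017396865557316423 30.00009692274034
```

View pics/g1.png

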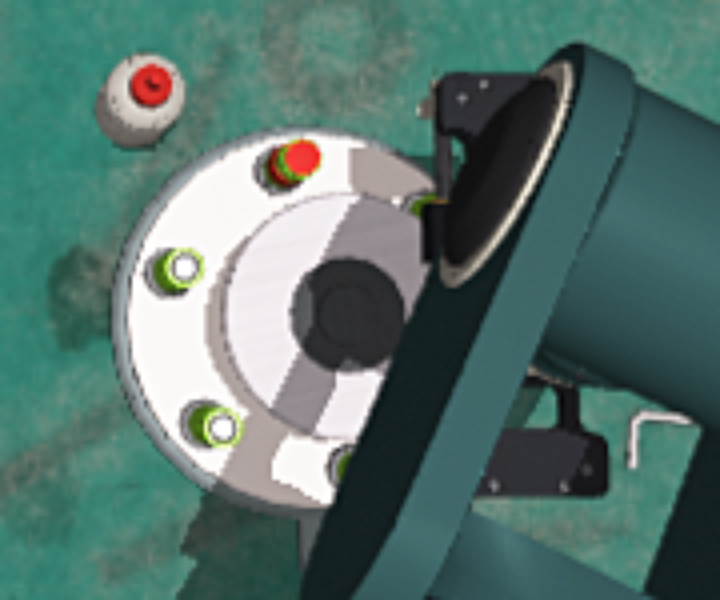

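The handle is held (17.4 mm opening) and the marked cell hasn't moved. Next I turn it by +2.974 rad in short chords.

```bash
python3 - <<'E'
from h import *
rot=[np.pi,0,np.pi/2]; c=np.array([.4779,-.1655]); a0=-1.350
for i,a in enumerate(np.linspace(a0,a0+2.974,21)[1:]):
    robot.move_linear([*(c+.05*np.array([np.cos(a),np.sin(a)])),.142],rot,feed=.05)
    if i%3==1:
        s=robot.read_state(); print(round(s["t"],2),s["tool_pos"].round(4),s["ft_force"].round(1),round(s["grip_width"],4))
    if np.hypot(*s["ft_force"][:2])>30 if i else 0: print("stop"); break
robot.pause(.3)
s=robot.read_state(); print(s["t"],s["tool_pos"].round(4),s["ft_force"].round(1),s["grip_width"],s["grip_force"])
for n in("top","side"): cv2.imwrite(f"pics/e_{n}.png",robot.capture(n)[:,:,::-1])
a=cv2.imread("pics/e_top.png")[200:350,300:500]; b=cv2.imread("pics/e_side.png")[230:430,220:460]
a=cv2.resize(a,(400,300)); b=cv2.resize(b,(360,300)); cv2.imwrite("pics/e.png",np.hstack([a,b]))
E
```

```text
17.05 [ 0.5027 -0.2089  0.142 ] [-1.1  1.   1.6] 0.0172
17.95 [ 0.5189 -0.194   0.142 ] [-2.5  1.1  3.5] 0.0171
18.85 [ 0.5272 -0.1736  0.142 ] [-4.5 -1.8  3.8] 0.0173
19.75 [ 0.5259 -0.1516  0.142 ] [-4.  -3.3  2.3] 0.0176
20.65 [ 0.5152 -0.1323  0.142 ] [-1.4 -4.9  0.3] 0.0174
21.55 [ 0.4973 -0.1194  0.1421] [ 1.7 -4.6  0.7] 0.0174
22.45 [ 0.4755 -0.1155  0.142 ] [ 2.9 -2.   0.4] 0.0174
22.75 [ 0.4754 -0.1155  0.142 ] [ 3.  -1.2  0.1] 0.017066432367996445 30.00020122854039
```

View pics/e.png

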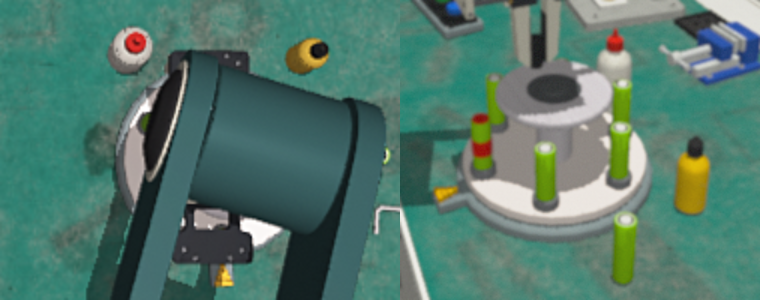

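The side view shows the marked cell standing behind the yellow pointer, the handle still in the fingers and the bystanders in place. I'll check the cell numerically.

```bash
python3 - <<'E'
from h import *
c=np.array([.4779,-.1655]); pa=-3.0886; m=c+.085*np.array([np.cos(pa),np.sin(pa)])
im=cv2.imread("pics/e_side.png")[:,:,::-1]; i0=cv2.imread("pics/side0.png")[:,:,::-1]
b,a=blob(im,(0,120,50),(8,255,255),(262,318,286,345)); print("band",b,a)
t,a=blob(im,(0,120,50),(8,255,255),(262,300,286,316)); print("top",t,a)
print("expected mid/top",proj("side",[[*m,.063],[*m,.08],[*m,.099]]).round(1).tolist())
print("top->world",unproj("side",t,.099),"target",m)
# bias of side view: unmarked cell tops before the turn vs. model
ang=.2207-np.arange(6)*np.pi/3
print(proj("side",np.c_[c+.085*np.c_[np.cos(ang),np.sin(ang)],np.full(6,.099)]).round(1).tolist())
for bx in ((268,278,290,294),(268,308,290,322),(316,320,336,336),(362,302,380,316)):
    try: print(bx,blob(i0,(0,0,200),(180,60,255),bx))
    except ValueError: print(bx,None)
E
```

```text
band [274.25252525 329.04040404] 99
top [273.04878049 308.24390244] 41
expected mid/top [[274.7, 327.5], [274.2, 318.8], [273.6, 308.9]]
top->world [ 0.39272341 -0.16784538  0.099     ] target [ 0.39301932 -0.17000227]
[[363.2, 281.2], [371.2, 309.5], [326.7, 328.1], [277.4, 313.5], [277.9, 284.6], [319.1, 270.5]]
(268, 278, 290, 294) (array([277.66666667, 284.88888889]), np.int32(9))
(268, 308, 290, 322) (array([288.11428571, 313.45714286]), np.int32(35))
(316, 320, 336, 336) (array([326.06666667, 328.4       ]), np.int32(15))
(362, 302, 380, 316) (array([370.84615385, 309.76923077]), np.int32(13))
```

The marked cell is about 2 mm from its target, inside the 10 mm allowed, so I'm handing in.

```bash
python3 - <<'E'
from plant import robot
print(robot.sign_off())
E
```

```text
the job is handed in; nothing more can be done
None
```

I pressed the green key, then the blue key, fully down without touching red, turned the carousel until the marked cell measured about 2 mm from the pointer mark, and handed in with the handle still gripped; the sign-off did not report the verdict.

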